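# Serve the canele with the tongs

## Task

Pick up the serving tongs from the slate and use them to take the straight-sided, flat-topped canele out of its pocket in the wooden board, gently and without the gripper touching any pastry. Bring it to the white plate and finish holding it upright in the tongs, lifted about a hand's breadth (8 to 10 cm) above the middle of the plate: do not set it down or let go. Leave the topknot brioches, the price card and the plate where they are.

Things in the scene. Friction and masses are not known exactly. Their poses are not given: they have to be found in the camera images.
- tongs_grip (a point): where to hold the steel tongs: midway between the two handles, half-way up, 85 mm ahead of the rear pivot. The tongs lie on their side, arms opening level; x points from pivot to heads, z up. Handles: strips 2.5 mm thick, 20 mm tall (3 mm clear of the slate), here 60 mm over their outsides at rest (open). Tongs 192 mm long from the pivot, 26 mm tall, 90 g, balanced 80 mm ahead of the pivot
- tongs_heads (a point): middle of the gap between the tongs' two heads, half-way up, 165 mm ahead of the pivot, 80 mm further along x than tongs_grip, same axes. Heads are 26 mm tall, shallow inward-facing cups about 50 mm long (140 to 192 mm ahead of the pivot); at rest they are 78 mm apart inside here
- tongs_left (a joint): squeeze of the left arm from its open rest, rad: 0 open; 0.11 handles parallel, 41 mm over their outsides, heads 42 mm apart inside (just holding the canele); stop 0.14. The right arm mirrors it. Held at tongs_grip the spring pushes back on each finger with 2.5 N at 0 and 4 N at 0.11; about half of the grip force above that reaches the heads
- slate: dark slate slab, fixed, 220 x 120 x 6 mm high, on which the tongs lie; origin under its centre
- board: wooden pocket board, fixed, 84 (x) x 240 (y) x 22 mm high; origin under its centre. Three round pockets 48 mm wide and 12 mm deep in one row along its y axis, at y = -80, 0 and +80 mm, one pastry in each. Its x axis points away from the robot across the row
- canele_center (a point): centre (half-way up) of the canele: a brown straight-sided fluted cylinder 42 mm in diameter and 48 mm tall with a flat top, about 45 g; it stands 36 mm proud of the board, loose in its pocket with 3 mm to spare all round. It may be in any of the three pockets
- brioche1_center (a point): centre of a topknot brioche: 51 mm wide, 58 mm tall, flared fluted sides and a ball on top; leave alone. z is its own upward axis
- brioche2_center (a point): centre of the other, identical topknot brioche; leave alone
- plate: white round plate 170 mm in diameter and 16 mm high, loose on the counter; origin under its centre
- card_stand: price-card stand with a blank card: round steel foot 50 mm wide, wire stem, card 75 mm wide, 152 mm tall in all; origin under its foot; leave alone
There are look-alikes about, which are no part of the job. Leave any green or purple look-alike of the part that bears tongs_grip alone. There is more than one size of the plate; the one meant has the size given above.

How it is judged (in metres and radians):
On the way, in this order (a step that is already met when the one before it is completed fails the run):
1. the tongs are lifted off the slate in the gripper (height (world z) of tongs_grip above 0.035 m and contact force between the fingers and tongs above 1 N), for 0.2 s.
2. the canele is lifted clear of its pocket between the tongs' heads (z of canele_center in the frame of board above 0.055 m and contact force between each of tongs_left, tongs_right and canele above 0.2 N), for 0.2 s.
At the end, for the whole second after the job is handed in: the canele hangs still between both heads of the tongs, which are held in the gripper, within 45 mm of the plate's centre seen from above, its own centre 75 to 220 mm above the counter, leaning less than 0.5 rad, the tongs not touching the plate; both brioches still in their pockets (height (world z) of canele_center between 0.075 and 0.22 m and horizontal distance between canele_center and plate below 0.045 m and angle between canele_center's own z axis and vertical below 0.5 rad and contact force between each of tongs_left, tongs_right and canele above 0.2 N and contact force between the fingers and tongs above 1 N and contact force between tongs and plate below 0.05 N and linear speed of canele below 0.05 m/s and z of each of brioche1_center, brioche2_center in the frame of board below 0.045 m); the arm keeps its last pose, push and grip.
It fails at once if the robot itself touches a pastry (contact force between any of the arm, the fingers and canele above 0.3 N or contact force between any of the fingers, the arm and brioche1 above 0.3 N or contact force between any of the fingers, the arm and brioche2 above 0.3 N).
It fails at once if the canele is crushed (over 20 N from a tong head) (contact force between any of tongs_left, tongs_right and canele above 20 N).
It fails at once if a brioche is knocked over or shifted by more than 20 mm (distance of any of brioche1_center, brioche2_center from where it was at the start of the episode above 0.02 m or angle between any of brioche1_center, brioche2_center's own z axis and vertical above 0.5 rad).
It fails at once if the plate is pushed by more than 30 mm (distance of plate from where it was at the start of the episode above 0.03 m).
It fails at once if the price card is pushed by more than 30 mm or tipped over (distance of card_stand from where it was at the start of the episode above 0.03 m or angle between card_stand's own z axis and vertical above 0.5 rad).
It also fails if it takes over 48 s, if anything falls off the work surface, if the arm or the gripper's body presses on something with over 40 N, if the wrist force passes 120 N, or if a joint passes its speed limit or range.

## Robot

A 6-joint arm with a two-finger parallel gripper is mounted at the origin on the work surface. World frame = base frame: x ahead of the robot, y to its left, z up, the work surface at z = 0. Lengths are in mm, angles in degrees, forces in N, time in s.
With the tool pointing down it reaches from about 325 to 850 mm from the base axis. Payload 4.4 kg.
Tool frame: the origin (TCP) lies on the front face of the gripper's body, between the roots of the fingers; the fingertips stand 97 mm ahead of it and the grasp point (between the pads) lies 78 mm ahead of it (r.tip_extent is the distance from the TCP to the fingertips, in mm); z points along the fingers, y is the direction in which the jaws open and shut (so a half turn about z gives the same grasp; the last joint's range is limited). The gripper opens to 94 mm and grips with 3 to 60 N. Pads are 16 mm wide; open, the fingers measure 119 mm over their backs; the gripper's body (75 mm by 177 mm) begins 78 mm behind the grasp point.
Start: joints at [-84.826, 11.837, 88.321, -0, 79.842, -8.623], TCP at [137.113, -558.416, 302.647] pointing down, gripper open.
Joint ranges: [-156.59, 156.59], [-49.26, 127.26], [12.9, 141.05], [-63.56, 243.56], [4.71, 150.69], [-161.64, 161.64]. Speed limits (degrees/s): [159.86, 159.86, 180, 180, 180, 180].

## Interface

Orientations are given as a 3x3 rotation matrix whose columns are the frame's x, y, z axes.
In Python, from workcell import r gives the robot as it stands.
- The arm moves only by the tool apply_moves, never from a script. Its argument "steps" is a list of rows, each a list of 3 entries, a list of its own where there are three numbers: the shift along the tool's x, y, z in m, then the turn about the tool's z in degrees, then the opening, from 0 (shut) to 1 (fully open). A call has exactly 8 rows; each row shifts and turns the pose as measured when the row begins, along the tool's axes as they then stand; what a row does not reach is not made up. A row lasts 1/10 s, in which the tool goes at most 50 mm and 8.59 degrees, less where a joint would pass 70% of its speed; a pose out of reach is approached as far as the arm can. A call with a gripper value outside its range is refused whole. The fingers move at their own pace and stop on an object; the grip force is fixed at half the most. Time passes only in rows, so rows that do not move let the fingers close, or fill a call up. It gives the time, the measured TCP pose, the force and the opening at its end, in the units of the state.
- r.read_state(): the state, without advancing time (a new reading comes with each control period).
- r.get_image(name): name is "scene" or "side" or "wrist"; returns a dict with "pixels" (384x512x3 uint8, red, green, blue), "camera_matrix" (3x3 intrinsics, pixels), "extrinsics" (4x4, takes a point from camera to world coordinates). Camera axes: x right, y down, z forward; pixel columns grow to the right and rows downward; lengths in mm; the calibration is good to about 2 mm. A picture is of the moment at which its call begins. There is no depth.
- r.finish_job(): hands the job in, once; it reports no verdict.
The state is a dict: "time_s": time; "joint_positions": joint angles; "qvel": joint speeds; "effort": joint torques, N m; "ee_pos": TCP position; "tcp_rot": TCP orientation; "ft_force": force on the tool from outside, world axes, zero at the start; "wrist_torque": the same for the moment, N m; "grip_width": finger opening in mm.
Only numpy, scipy, OpenCV 4.12 (cv2) and the standard library are available. Lean on these libraries where they do the work, as an engineer would, in place of code of your own. Each camera call takes 0.05 s, during which the arm holds its last target. There are 200 camera calls.

## Working session

There is one attempt and no reset: what is moved stays moved. The work goes in short steps, Python scripts to look and compute and a tool call to move; the robot and the scene stay as the last step left them, time stands still between calls to the robot, and variables do not carry over. Pictures are saved under pics/ and viewed, about 8 in all and at most 12, crops included, and the job is handed in when it is done.

Besides the shell and the picture viewer there is one more tool, called after "Call:" as name([rows], argument=value, ...), one row to a line, values as JSON. apply_moves: Moves the arm, as the interface text tells. Its arguments: {"type":"object","properties":{"steps":{"type":"array"}},"required":["steps"]}

```bash
mkdir -p pics; cat > h.py <<'E'
import numpy as np,cv2
from workcell import r
def snap(n,f):
    d=r.get_image(n); cv2.imwrite('pics/'+f+'.png',cv2.cvtColor(d['pixels'],cv2.COLOR_RGB2BGR)); np.savez('pics/'+f+'.npz',K=d['camera_matrix'],T=d['extrinsics']); return d
def back(f,u,v,z):
    c=np.load('pics/'+f+'.npz');K,T=c['K'],c['T']
    ray=T[:3,:3]@np.linalg.inv(K)@np.array([u,v,1.]);o=T[:3,3]
    return o+ray*(z-o[2])/ray[2]
def proj(f,p):
    c=np.load('pics/'+f+'.npz');K,T=c['K'],c['T']
    q=K@(T[:3,:3].T@(np.array(p,float)-T[:3,3]));return q[:2]/q[2]
def crop(f,x0,y0,x1,y1,s,g):
    im=cv2.imread('pics/'+f+'.png')[y0:y1,x0:x1];cv2.imwrite('pics/'+g+'.png',cv2.resize(im,None,fx=s,fy=s,interpolation=cv2.INTER_CUBIC))
E
python3 - <<'E'
from h import *
a=snap('scene','sc0');b=snap('side','si0');snap('wrist','wr0')
for n in('scene','side','wrist'):pass
import cv2
A=cv2.imread('pics/sc0.png');B=cv2.imread('pics/si0.png')
for d in(a,b):print(d['extrinsics'][:3,3])
s=r.read_state();print(s['tcp_rot'],s['grip_width'],s['ft_force'])
cv2.imwrite('pics/sc0b.png',cv2.resize(A,(800,600),interpolation=2));cv2.imwrite('pics/si0b.png',cv2.resize(B,(800,600),interpolation=2))
E
```

```text
[1012.68273777  552.85220907  919.01984011]
[-266.58995622  814.87317774  698.54635276]
[[ 9.71138014e-01  2.38518199e-01 -1.65273900e-04]
 [ 2.38518145e-01 -9.71136653e-01  1.64195807e-03]
 [ 2.31133340e-04 -1.63398873e-03 -9.99998638e-01]] 93.85818790451083 [-0.89552096  0.64158131  0.36657662]
```

View pics/sc0b.png

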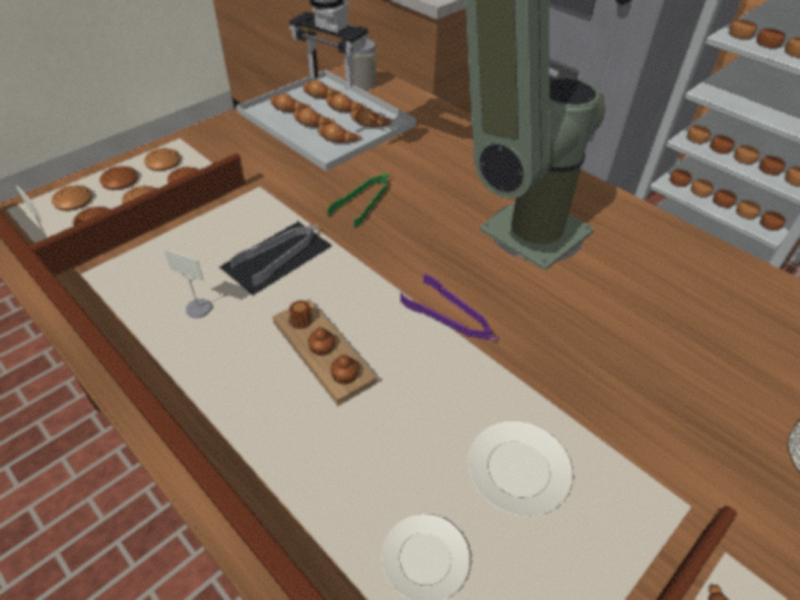

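View pics/si0b.png

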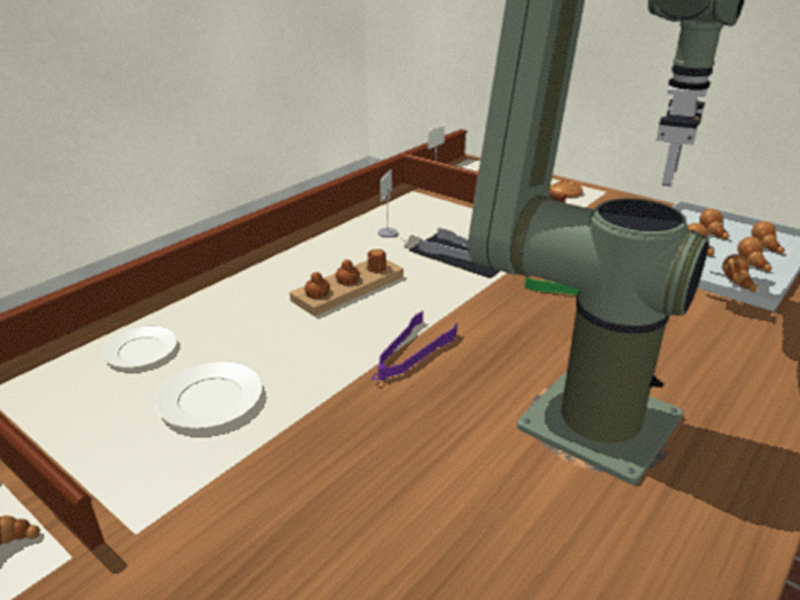

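The tongs are on the slate at about (275,255) in the enlarged scene view. The canele is at (300,314), in the pocket nearest the slate. There are two plates, at (520,467) and (426,557). Next I'll measure them.

```bash
python3 - <<'E'
from h import *
np.set_printoptions(precision=1,suppress=True)
k=.64
def B(f,u,v,z): return back(f,u*k,v*k,z)
for n,u,v,z in [('bigplate L',467,467,14),('bigR',573,470,14),('bigT',522,421,14),('bigB',525,516,14),('smL',381,557,14),('smR',470,557,14),('smT',426,515,14),('smB',428,601,14),('slateTL',221,266,6),('slateT',297,223,6),('slateR',331,245,6),('slateB',252,292,6),
 ('canTop',300,306,58),('bri1',321,329,60),('bri2',345,357,60),('boardL',273,318,22),('boardT',312,301,22),('boardR',381,377,22),('boardB',340,403,10),('boardB0',340,396,22),('foot',199,309,2)]:
    print(n,B('sc0',u,v,z))
crop('sc0',120,130,260,270,5.7,'c1')
for d in ([137,-558,302],):print(proj('wr0',[137,-558,0]))
E
```

```text
bigplate L [580.3 293.   14. ]
bigR [459.7 415.7  14. ]
bigT [446.1 301.3  14. ]
bigB [577.9 408.9  14. ]
smL [779. 301.  14.]
smR [685.5 391.1  14. ]
smT [686.3 302.6  14. ]
smB [773.1 390.1  14. ]
slateTL [ 603.  -391.2    6. ]
slateT [ 394.2 -395.4    6. ]
slateR [ 386.2 -282.1    6. ]
slateB [ 599.9 -280.7    6. ]
canTop [ 578.5 -139.5   58. ]
bri1 [587.2 -65.4  60. ]
bri2 [598.   14.7  60. ]
boardL [ 618.5 -179.2   22. ]
boardT [ 534.3 -162.9   22. ]
boardR [562.5  70.1  22. ]
boardB [647.4  55.   10. ]
boardB0 [642.7  50.5  22. ]
foot [ 703.5 -317.6    2. ]
[257.5 171.5]
```

View pics/c1.png

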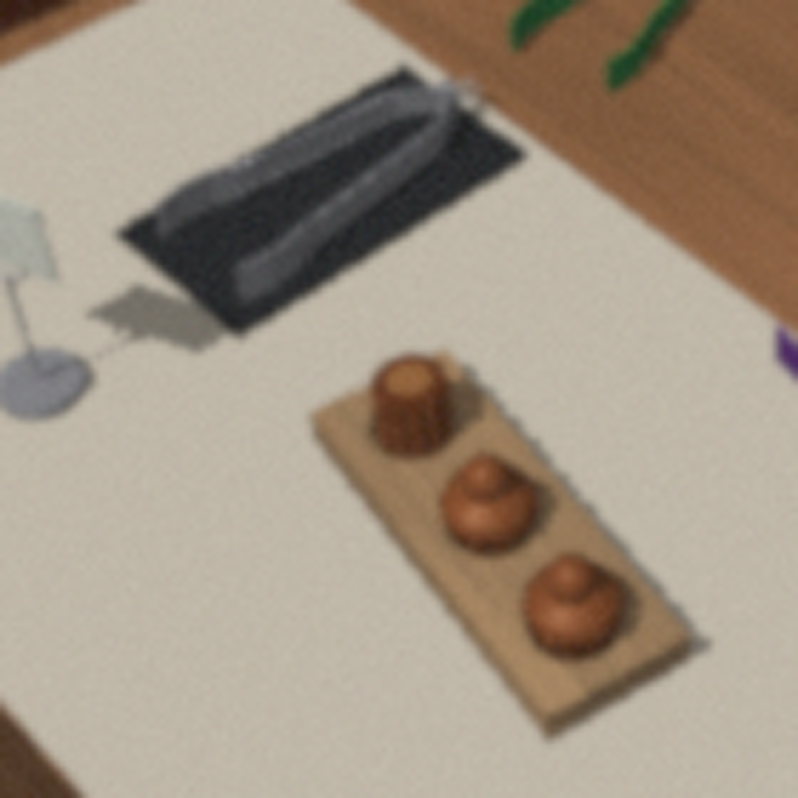

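View pics/wr0.png

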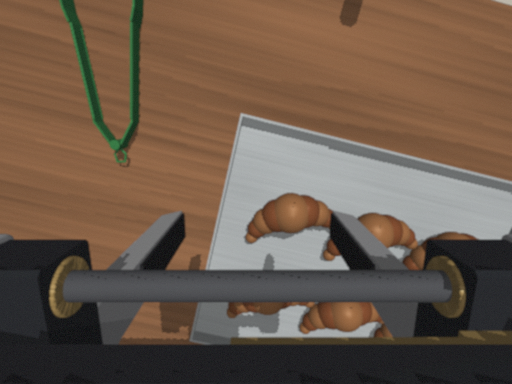

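```bash
python3 - <<'E'
from h import *
np.set_printoptions(precision=1,suppress=True)
def C(x,y,z): return back('sc0',120+x/5.7,130+y/5.7,z)
for n,x,y,z in [('piv',445,88,30),('ring',480,98,19),('headL top',165,210,32),('headR top',243,268,32),('headLbot',165,237,6),('headRbot',242,303,6),('canTop',411,377,58),('bri1top',489,462,68),('bri2top',571,563,68),('slate',408,66,6),('s',525,155,6),('s',240,336,6),('s',120,236,6)]:print(n,C(x,y,z))
s=r.read_state();c=np.load('pics/wr0.npz')['T'];R=s['tcp_rot'];print(R.T@(c[:3,3]-s['ee_pos']),R.T@c[:3,:3])
# shift to above tongs grip est
g=np.array([475,-337,250.]);print(R.T@(g-s['ee_pos']))
E
```

```text
piv [ 399.2 -339.5   30. ]
ring [ 381.8 -328.1   19. ]
headL top [ 587.7 -361.5   32. ]
headR top [ 582.8 -290.8   32. ]
headLbot [ 588.4 -368.5    6. ]
headRbot [ 587.3 -292.2    6. ]
canTop [ 579.  -138.3   58. ]
bri1top [591.6 -57.5  68. ]
bri2top [603.7  19.3  68. ]
slate [ 386.2 -396.9    6. ]
s [ 386.8 -279.8    6. ]
s [ 603.4 -271.2    6. ]
s [ 607.1 -387.3    6. ]
[ 66.6  -0.4 -83. ] [[ 0.  -1.  -0.2]
 [ 1.   0.   0. ]
 [-0.  -0.2  1. ]]
[ 380.9 -133.9   52.1]
```

Call:
apply_moves([
  [[0.046, -0.016, 0.003], 0, 1],
  [[0.046, -0.016, 0.003], 0, 1],
  [[0.046, -0.016, 0.003], 0, 1],
  [[0.046, -0.016, 0.003], 0, 1],
  [[0.046, -0.016, 0.003], 0, 1],
  [[0.046, -0.016, 0.003], 0, 1],
  [[0.046, -0.016, 0.003], 0, 1],
  [[0.046, -0.016, 0.003], 0, 1],
])

```text
time_s: 0.95
ee_pos: [468.0, -344.9, 274.7]
tcp_rot: [[0.975, 0.224, -0.003], [0.224, -0.975, 0.001], [-0.002, -0.002, -1.0]]
ft_force: [1.2, -1.3, 0.3]
grip_width: 94.1
```

Call:
apply_moves([
  [[0, 0, 0.02], 5.5, 1],
  [[0, 0, 0.02], 5.5, 1],
  [[0, 0, 0], 0, 1],
  [[0, 0, 0], 0, 1],
  [[0, 0, 0], 0, 1],
  [[0, 0, 0], 0, 1],
  [[0, 0, 0], 0, 1],
  [[0, 0, 0], 0, 1],
])

```text
time_s: 1.75
ee_pos: [473.7, -340.8, 235.8]
tcp_rot: [[0.999, 0.042, 0.001], [0.042, -0.999, 0.0], [0.001, -0.0, -1.0]]
ft_force: [-0.0, -0.5, 0.3]
grip_width: 94.0
```

```bash
python3 - <<'E'
from h import *
snap('wrist','wr1');s=r.read_state();print(s['time_s'],s['ee_pos'],s['tcp_rot'])
crop('wr1',0,0,512,384,1.56,'wr1b')
for p in ([478,-334,19],[395,-337,19],[586,-328,19]):print(proj('wr1',p)*1.56)
E
```

```text
1.8 [ 473.7154678  -340.86895698  235.83670971] [[ 9.99106031e-01  4.22581263e-02  1.17853290e-03]
 [ 4.22581907e-02 -9.99106723e-01 -2.97897654e-05]
 [ 1.17622128e-03  7.95658023e-05 -9.99999305e-01]]
[391.32386425 282.46843912]
[391.07639258 396.32064137]
[388.31102042 111.25188999]
```

View pics/wr1b.png

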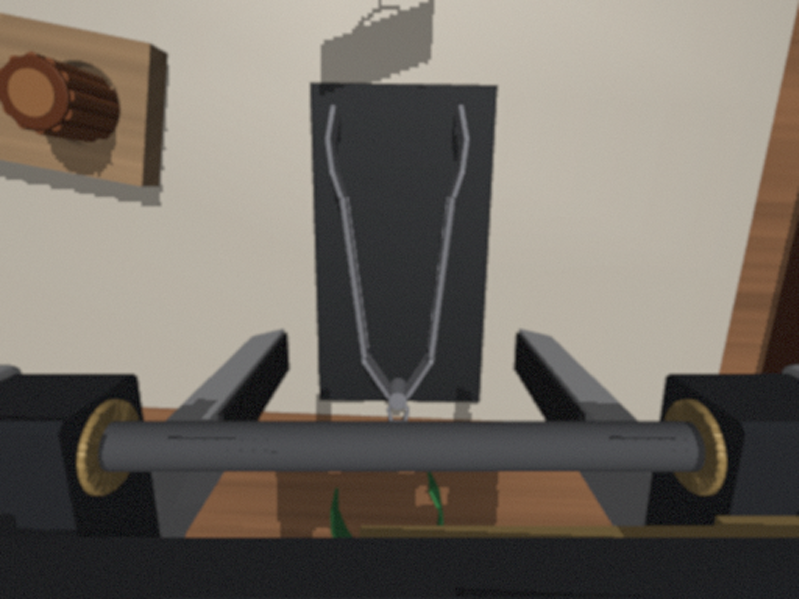

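```bash
python3 - <<'E'
from h import *
np.set_printoptions(precision=1,suppress=True)
def C(x,y,z): return back('wr1',x/1.56,y/1.56,z)
P=C(398,394,29)
for n,x,y,z in [('piv',398,394,29),('tipL',332,106,32),('tipR',461,106,32),('hL',344,200,30),('hR',453,200,30),('rL',364,360,29),('rR',433,360,29),('can',33,92,58)]:print(n,C(x,y,z))
a=(C(332,106,32)+C(461,106,32))/2; d=(a-P)[:2];L=np.hypot(*d);d/=L;print(L,np.degrees(np.arctan2(d[1],d[0])))
for g in (P[:2]+85*d, a[:2]-107*d):
  s=r.read_state();print(g,s['tcp_rot'].T@(np.append(g,105)-s['ee_pos']))
E
```

```text
piv [ 401.8 -341.7   29. ]
tipL [ 585.5 -295.1   32. ]
tipR [ 588.8 -371.2   32. ]
hL [ 531.3 -302.7   30. ]
hR [ 534.3 -370.5   30. ]
rL [ 425.7 -317.7   29. ]
rR [ 427.7 -364.4   29. ]
can [ 581.5 -139.6   58. ]
185.5536438395728 2.650845043468272
[ 486.7 -337.8] [ 12.9  -2.5 130.9]
[ 480.2 -338.1] [  6.5  -2.5 130.8]
```

Call:
apply_moves([
  [[0.005, -0.0015, 0.02], 0, 1],
  [[0.004, -0.001, 0.03], 0, 1],
  [[0, 0, 0.03], 0, 1],
  [[0, 0, 0.02], 0, 1],
  [[0, 0, 0.015], 0, 1],
  [[0, 0, 0.008], 0, 1],
  [[0, 0, 0], 0, 1],
  [[0, 0, 0], 0, 1],
])

```text
time_s: 2.6
ee_pos: [485.7, -342.2, 114.1]
tcp_rot: [[0.999, 0.041, 0.01], [0.041, -0.999, -0.008], [0.009, 0.009, -1.0]]
ft_force: [0.2, -0.4, -0.0]
grip_width: 93.9
```

Call:
apply_moves([
  [[-0.001, -0.003, 0.004], 0, 1],
  [[0, -0.001, 0.004], 0, 1],
  [[0, 0, 0], 0, 1],
  [[0, 0, 0], 0, 1],
  [[0, 0, 0], 0, 0.75],
  [[0, 0, 0], 0, 0.75],
  [[0, 0, 0], 0, 0.75],
  [[0, 0, 0], 0, 0.75],
])

```text
time_s: 3.4
ee_pos: [486.6, -339.7, 109.6]
tcp_rot: [[0.999, 0.041, 0.015], [0.042, -0.999, -0.014], [0.015, 0.014, -1.0]]
ft_force: [-0.4, -0.2, 0.0]
grip_width: 70.7
```

Call:
apply_moves([
  [[-0.003, -0.003, 0.005], 0, 0.75],
  [[-0.001, 0, 0], 0, 0.75],
  [[0, 0, 0], 0, 0.56],
  [[0, 0, 0], 0, 0.56],
  [[0, 0, 0], 0, 0.56],
  [[0, 0, 0], 0, 0.56],
  [[0, 0, 0], 0, 0.56],
  [[0, 0, 0], 0, 0.56],
])

```text
time_s: 4.2
ee_pos: [482.5, -336.9, 104.2]
tcp_rot: [[0.999, 0.041, 0.016], [0.041, -0.999, -0.014], [0.016, 0.015, -1.0]]
ft_force: [0.3, 1.0, 0.4]
grip_width: 52.5
```

Call:
apply_moves([
  [[0, 0, -0.005], 0, 0.56],
  [[0, 0, -0.01], 0, 0.56],
  [[0, 0, -0.015], 0, 0.56],
  [[0, 0, -0.02], 0, 0.56],
  [[0, 0, -0.02], 0, 0.56],
  [[0, 0, -0.02], 0, 0.56],
  [[0, 0, 0], 0, 0.56],
  [[0, 0, 0], 0, 0.56],
])

```text
time_s: 5.0
ee_pos: [480.8, -335.5, 203.0]
tcp_rot: [[0.999, 0.041, 0.017], [0.042, -0.999, -0.015], [0.017, 0.016, -1.0]]
ft_force: [-0.1, 0.2, -1.8]
grip_width: 53.1
```

```bash
python3 - <<'E'
from h import *
a=snap('wrist','wr2');b=snap('scene','sc2');s=r.read_state();print(s['ee_pos'],s['ft_force'],s['grip_width'],s['tcp_rot'])
A=cv2.imread('pics/wr2.png')[0:300];B=cv2.resize(cv2.imread('pics/sc2.png')[110:270,110:270],(300,300),interpolation=2)
cv2.imwrite('pics/m2.png',np.hstack([A,B])[:,:800])
E
```

```text
[ 480.75212507 -335.48166649  202.3066711 ] [ 0.21580292 -0.11358094 -0.61881305] 53.30866208179071 [[ 0.99900503  0.04131268  0.01679928]
 [ 0.04156449 -0.9990243  -0.01492755]
 [ 0.0161662   0.01561095 -0.99974744]]
```

View pics/m2.png

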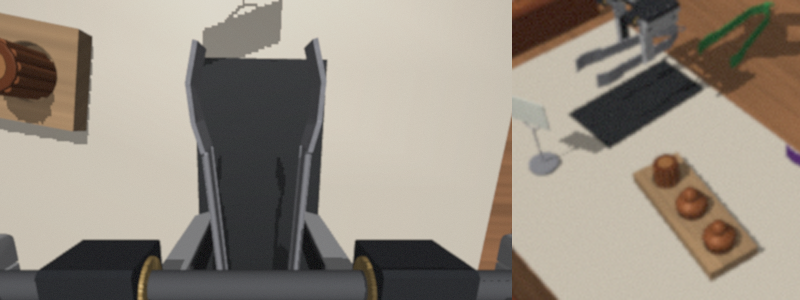

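Call:
apply_moves([
  [[0, 0, 0], -4, 0.56],
  [[0, 0, 0], -8, 0.56],
  [[0, 0, 0], -8, 0.56],
  [[0, 0, 0], -8, 0.56],
  [[0, 0, 0], -8, 0.56],
  [[0, 0, 0], -8, 0.56],
  [[0, 0, 0], -8, 0.56],
  [[0, 0, 0], -8, 0.56],
])

```text
time_s: 5.9
ee_pos: [475.8, -331.1, 190.1]
tcp_rot: [[0.426, 0.905, 0.0], [0.905, -0.426, 0.0], [0.001, 0.0, -1.0]]
ft_force: [-0.2, -0.3, 0.3]
grip_width: 52.8
```

Call:
apply_moves([
  [[0, 0, 0], -8, 0.56],
  [[0, 0, 0], -8, 0.56],
  [[0, 0, 0], -4, 0.56],
  [[0, 0, 0], 0, 0.56],
  [[0, 0.02, 0], 0, 0.56],
  [[0, 0.03, 0], 0, 0.56],
  [[0, 0.03, 0], 0, 0.56],
  [[0, 0.01, 0], 0, 0.56],
])

```text
time_s: 6.7
ee_pos: [561.7, -334.3, 177.2]
tcp_rot: [[0.085, 0.996, -0.017], [0.996, -0.084, 0.015], [0.014, -0.018, -1.0]]
ft_force: [-0.1, -0.9, -0.9]
grip_width: 52.4
```

```bash
python3 - <<'E'
from h import *
a=snap('wrist','wr3');s=r.read_state();print(s['time_s'],s['ee_pos'],s['ft_force'],s['grip_width'],s['tcp_rot'])
crop('wr3',0,0,512,384,1.56,'wr3b')
E
```

```text
6.75 [ 561.89119601 -334.23946474  176.9390259 ] [ 1.48318038 -0.44826299  0.08913211] 52.58136929521176 [[ 0.08418216  0.99631167 -0.01662603]
 [ 0.99635259 -0.08392843  0.01541201]
 [ 0.01395977 -0.0178628  -0.99974299]]
```

View pics/wr3b.png

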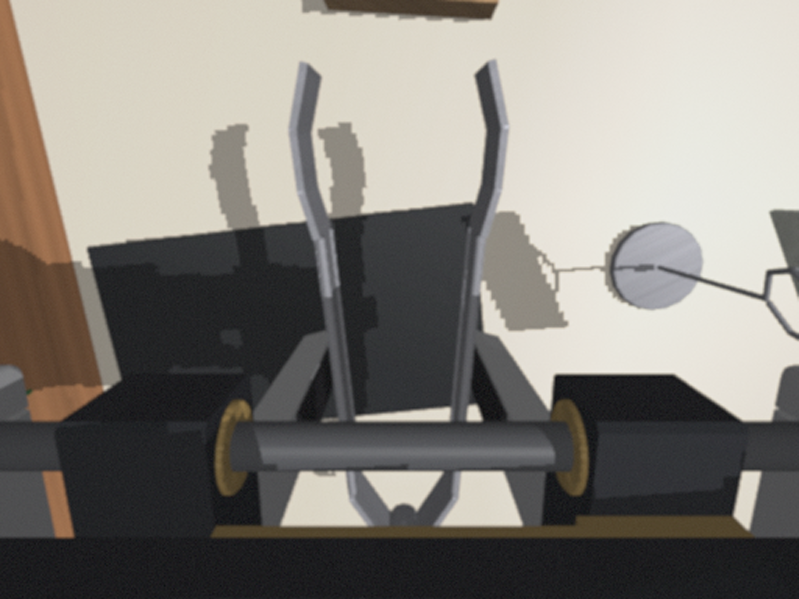

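```bash
python3 - <<'E'
from h import *
np.set_printoptions(precision=1,suppress=True)
c=np.load('pics/wr3.npz');K,T=c['K'],c['T'];s=r.read_state();R=s['tcp_rot'];t=s['ee_pos']
def tool(x,y,zt):
    ray=R.T@T[:3,:3]@np.linalg.inv(K)@np.array([x/1.56,y/1.56,1]);o=R.T@(T[:3,3]-t);return o+ray*(zt-o[2])/ray[2]
for p in [(303,63),(490,60),(292,130),(508,128),(315,215),(482,215),(403,510)]:print(p,tool(*p,72),tool(*p,76))
for n,x,y in [('foot',656,266)]:print(back('wr3',x/1.56,y/1.56,2))
E
```

```text
(303, 63) [104.3 -30.4  72. ] [105.2 -31.2  76. ]
(490, 60) [105.2  28.2  72. ] [106.1  28.9  76. ]
(292, 130) [ 84.4 -34.9  72. ] [ 84.9 -35.8  76. ]
(508, 128) [85.  34.9 72. ] [85.5 35.8 76. ]
(315, 215) [ 57.3 -28.7  72. ] [ 57.  -29.4  76. ]
(482, 215) [57.3 27.6 72. ] [57.1 28.3 76. ]
(403, 510) [-57.8   1.1  72. ] [-61.    1.2  76. ]
[ 706.1 -321.2    2. ]
```

```bash
python3 - <<'E'
from h import *
s=r.read_state();R=s['tcp_rot'];print(R.T@(np.array([580,-139,104])-s['ee_pos'])-[79,-.5,86])
E
```

```text
[116.03357318   3.45876746 -10.37176518]
```

Call:
apply_moves([
  [[0.005, 0, -0.012], 0, 0.56],
  [[0.02, 0.001, -0.004], 0, 0.56],
  [[0.03, 0.001, 0], 0, 0.56],
  [[0.03, 0.001, 0], 0, 0.56],
  [[0.02, 0, 0], 0, 0.56],
  [[0.01, 0, 0], 0, 0.56],
  [[0, 0, 0], 0, 0.56],
  [[0, 0, 0], 0, 0.56],
])

```text
time_s: 7.55
ee_pos: [568.8, -210.1, 197.7]
tcp_rot: [[0.089, 0.996, -0.021], [0.996, -0.089, 0.019], [0.017, -0.023, -1.0]]
ft_force: [0.5, -0.8, -1.8]
grip_width: 52.8
```

```bash
python3 - <<'E'
from h import *
a=snap('wrist','wr4');s=r.read_state();print(s['time_s'],s['ee_pos'],s['grip_width'],s['tcp_rot'])
print(proj('wr4',[580,-139,58])*1.56)
crop('wr4',0,0,512,384,1.56,'wr4b')
E
```

```text
7.6 [ 568.91189683 -210.35074192  197.72316886] 52.56257286017186 [[ 0.08952364  0.99576042 -0.02113527]
 [ 0.99583588 -0.08912328  0.01918203]
 [ 0.01721707 -0.02276451 -0.99959259]]
[416.67014034 180.90059904]
```

View pics/wr4b.png

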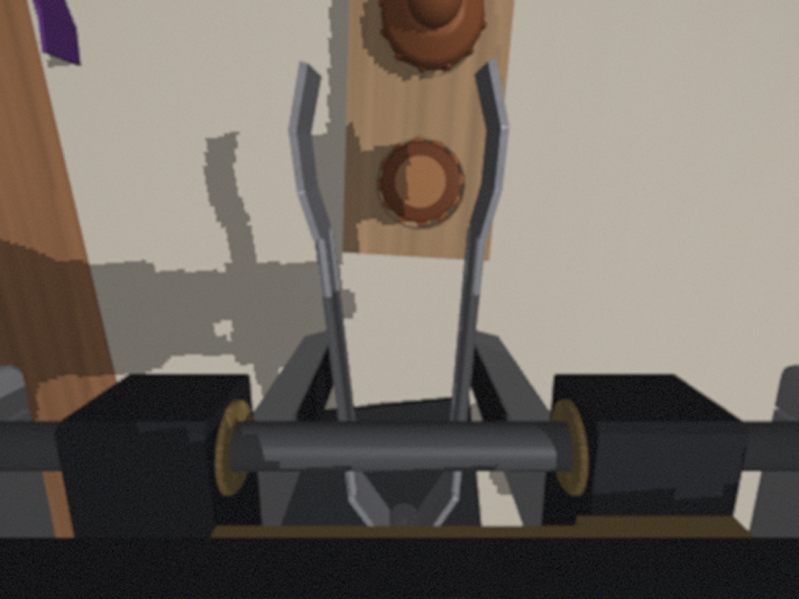

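```bash
cat > t.py <<'E'
from h import *
np.set_printoptions(precision=1,suppress=True)
can=back('wr4',421/1.56,182/1.56,58);print(can)
s=r.read_state();R=s['tcp_rot'];can[2]=39
print(s['time_s'],s['ee_pos'],s['grip_width'],'d',R.T@(can-s['ee_pos'])-[79,-.5,86])
print('heads',s['ee_pos']+R@[79,-.5,86])
E
python3 t.py
```

```text
[ 582.  -139.7   58. ]
7.6 [ 568.9 -210.4  197.7] 52.56257286017186 d [-10.2  10.9  73.7]
heads [ 573.7 -130.   113.1]
```

Call:
apply_moves([
  [[-0.006, 0.006, 0], 0, 0.56],
  [[-0.004, 0.005, 0], 0, 0.56],
  [[0, 0, 0], 0, 0.56],
  [[0, 0, 0.01], 0, 0.56],
  [[0, 0, 0.02], 0, 0.56],
  [[0, 0, 0.01], 0, 0.56],
  [[0, 0, 0], 0, 0.56],
  [[0, 0, 0], 0, 0.56],
])

```text
time_s: 8.4
ee_pos: [578.5, -226.2, 153.9]
tcp_rot: [[0.096, 0.995, -0.022], [0.995, -0.095, 0.019], [0.016, -0.023, -1.0]]
ft_force: [0.1, -0.2, 0.4]
grip_width: 52.8
```

```bash
python3 t.py
```

```text
[ 582.  -139.7   58. ]
8.4 [ 578.5 -226.2  153.9] 52.772290797717865 d [ 5.5 -1.5 30.4]
heads [ 583.7 -145.9   69.2]
```

Call:
apply_moves([
  [[0.006, -0.001, 0], 0, 0.56],
  [[0, 0, 0.01], 0, 0.56],
  [[0.001, 0, 0.01], 0, 0.56],
  [[0.001, 0, 0.008], 0, 0.56],
  [[0, 0, 0], 0, 0.56],
  [[0, 0, 0], 0, 0.56],
  [[0, 0, 0], 0, 0.56],
  [[0, 0, 0], 0, 0.56],
])

```text
time_s: 9.2
ee_pos: [578.6, -216.8, 125.2]
tcp_rot: [[0.095, 0.995, -0.019], [0.995, -0.095, 0.017], [0.016, -0.021, -1.0]]
ft_force: [0.1, -0.3, -0.6]
grip_width: 52.7
```

```bash
python3 t.py; python3 - <<'E'
from h import *
snap('wrist','wr5');a=snap('side','si5')
A=cv2.imread('pics/wr5.png')[0:300];B=cv2.resize(cv2.imread('pics/si5.png')[140:220,180:260],(288,300),interpolation=2)
cv2.imwrite('pics/m5.png',np.hstack([A,B]))
E
```

```text
[ 582.  -139.7   58. ]
9.2 [ 578.6 -216.8  125.2] 52.67449258355083 d [-3.2 -1.5  1.5]
heads [ 583.9 -136.6   40.5]
```

View pics/m5.png

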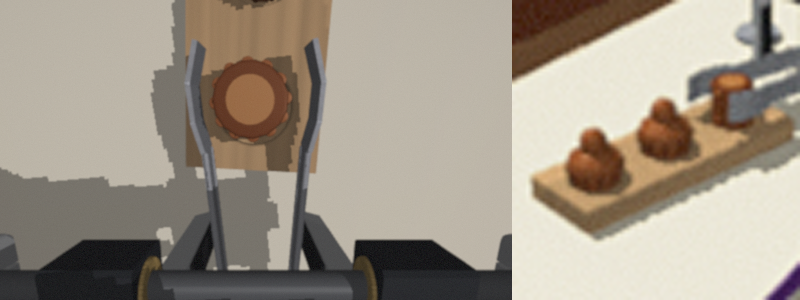

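Call:
apply_moves([
  [[-0.003, -0.0015, 0.001], 0, 0.56],
  [[0, 0, 0], 0, 0.54],
  [[0, 0, 0], 0, 0.52],
  [[0, 0, 0], 0, 0.5],
  [[0, 0, 0], 0, 0.48],
  [[0, 0, 0], 0, 0.47],
  [[0, 0, 0], 0, 0.46],
  [[0, 0, 0], 0, 0.45],
])

```text
time_s: 10.1
ee_pos: [576.9, -220.4, 125.1]
tcp_rot: [[0.095, 0.995, -0.018], [0.995, -0.095, 0.017], [0.015, -0.019, -1.0]]
ft_force: [0.6, 0.2, -1.3]
grip_width: 42.6
```

Call:
apply_moves([
  [[0, 0, 0], 0, 0.445],
  [[0, 0, 0], 0, 0.44],
  [[0, 0, 0], 0, 0.435],
  [[0, 0, 0], 0, 0.43],
  [[0, 0, 0], 0, 0.425],
  [[0, 0, 0], 0, 0.42],
  [[0, 0, 0], 0, 0.42],
  [[0, 0, 0], 0, 0.42],
])

```text
time_s: 10.9
ee_pos: [576.6, -220.1, 125.2]
tcp_rot: [[0.095, 0.995, -0.019], [0.995, -0.094, 0.017], [0.015, -0.021, -1.0]]
ft_force: [0.1, 0.1, -0.4]
grip_width: 41.0
```

```bash
python3 t.py
```

```text
[ 582.  -139.7   58. ]
10.9 [ 576.6 -220.1  125.2] 41.02440071948669 d [0.3 0.1 1.4]
heads [ 581.9 -140.    40.4]
```

Call:
apply_moves([
  [[0, 0, 0], 0, 0.4],
  [[0, 0, 0], 0, 0.38],
  [[0, 0, 0], 0, 0.36],
  [[0, 0, 0], 0, 0.34],
  [[0, 0, 0], 0, 0.3],
  [[0, 0, -0.005], 0, 0.3],
  [[0, 0, -0.005], 0, 0.3],
  [[0, 0, -0.008], 0, 0.3],
])

```text
time_s: 11.7
ee_pos: [576.3, -220.1, 142.6]
tcp_rot: [[0.095, 0.995, -0.021], [0.995, -0.095, 0.018], [0.016, -0.023, -1.0]]
ft_force: [-0.3, 0.4, -2.1]
grip_width: 41.0
```

Call:
apply_moves([
  [[0, 0, -0.01], 0, 0.3],
  [[0, 0, -0.015], 0, 0.3],
  [[0, 0, -0.02], 0, 0.3],
  [[0, 0, -0.02], 0, 0.3],
  [[0, 0, -0.015], 0, 0.3],
  [[0, 0, -0.01], 0, 0.3],
  [[0, 0, 0], 0, 0.3],
  [[0, 0, 0], 0, 0.3],
])

```text
time_s: 12.5
ee_pos: [580.1, -222.8, 246.0]
tcp_rot: [[0.095, 0.995, -0.012], [0.995, -0.095, 0.013], [0.012, -0.013, -1.0]]
ft_force: [0.6, -0.4, -1.7]
grip_width: 40.6
```

```bash
python3 t.py; python3 - <<'E'
from h import *
snap('wrist','wr6');a=snap('side','si6');print(r.read_state()['ft_force'])
A=cv2.imread('pics/wr6.png')[0:300];B=cv2.resize(cv2.imread('pics/si6.png')[110:220,170:275],(288,300),interpolation=2)
cv2.imwrite('pics/m6.png',np.hstack([A,B]))
E
```

```text
[ 582.  -139.7   58. ]
12.5 [ 580.1 -222.8  246. ] 40.597662315684985 d [  1.4  -2.7 122. ]
heads [ 586.  -142.9  160.9]
[ 0.12357257  0.03470135 -0.88320095]
```

View pics/m6.png

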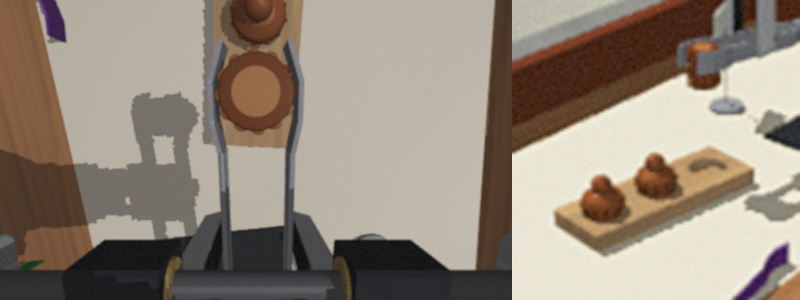

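Call:
apply_moves([
  [[0.01, -0.002, 0], 0, 0.3],
  [[0.02, -0.005, 0], 0, 0.3],
  [[0.03, -0.007, 0], 0, 0.3],
  [[0.03, -0.007, 0], 0, 0.3],
  [[0.03, -0.007, 0], 0, 0.3],
  [[0.03, -0.007, 0], 0, 0.3],
  [[0.03, -0.007, 0], 0, 0.3],
  [[0.03, -0.007, 0], 0, 0.3],
])

```text
time_s: 13.4
ee_pos: [543.7, 5.6, 242.3]
tcp_rot: [[0.099, 0.995, -0.026], [0.995, -0.098, 0.021], [0.019, -0.028, -0.999]]
ft_force: [-0.3, -0.3, -0.8]
grip_width: 40.7
```

Call:
apply_moves([
  [[0.03, -0.007, 0], 0, 0.3],
  [[0.03, -0.007, 0], 0, 0.3],
  [[0.03, -0.007, 0], 0, 0.3],
  [[0.03, -0.007, 0], 0, 0.3],
  [[0.03, -0.007, 0], 0, 0.3],
  [[0.03, -0.007, 0], 0, 0.3],
  [[0.02, -0.005, 0], 0, 0.3],
  [[0.01, -0.002, 0], 0, 0.3],
])

```text
time_s: 14.2
ee_pos: [498.7, 240.8, 242.7]
tcp_rot: [[0.087, 0.995, -0.043], [0.996, -0.086, 0.024], [0.02, -0.045, -0.999]]
ft_force: [-0.9, 0.0, -1.1]
grip_width: 41.1
```

```bash
python3 - <<'E'
from h import *
s=r.read_state();R=s['tcp_rot'];print(R.T@(np.array([516,354.5,126])-s['ee_pos'])-[79,-.5,86],R)
E
```

```text
[33.35915871 13.15325435 32.52166069] [[ 0.08689239  0.99530531 -0.04262688]
 [ 0.99600967 -0.08592028  0.02413376]
 [ 0.02035794 -0.04455382 -0.99879954]]
```

Call:
apply_moves([
  [[0.012, 0.004, 0.003], 0, 0.3],
  [[0.014, 0.005, 0.008], 0, 0.3],
  [[0.01, 0.004, 0.01], 0, 0.3],
  [[0.002, 0.001, 0.008], 0, 0.3],
  [[0, 0, 0.004], 0, 0.3],
  [[0, 0, 0], 0, 0.3],
  [[0, 0, 0], 0, 0.3],
  [[0, 0, 0], 0, 0.3],
])

```text
time_s: 15.0
ee_pos: [512.9, 279.8, 205.0]
tcp_rot: [[0.087, 0.995, -0.048], [0.996, -0.086, 0.021], [0.017, -0.049, -0.999]]
ft_force: [0.7, 0.3, -1.1]
grip_width: 41.1
```

```bash
python3 - <<'E'
from h import *
s=r.read_state();R=s['tcp_rot'];print(s['ee_pos'],s['ft_force'],R.T@(np.array([516,354.5,126])-s['ee_pos'])-[79,-.5,86])
snap('side','si7');snap('scene','sc7');snap('wrist','wr7')
A=cv2.resize(cv2.imread('pics/sc7.png')[200:350,230:400],(400,353),interpolation=2)
B=cv2.resize(cv2.imread('pics/si7.png')[140:290,70:240],(400,353),interpolation=2)
W=cv2.resize(cv2.imread('pics/wr7.png')[:150],(800,234))
cv2.imwrite('pics/m7.png',np.vstack([np.hstack([A,B]),W]))
E
```

```text
[512.89621997 279.81393183 204.96358029] [ 0.69283021  0.33667747 -1.14368916] [-5.65464292  1.06799405 -5.73154281]
```

View pics/m7.png

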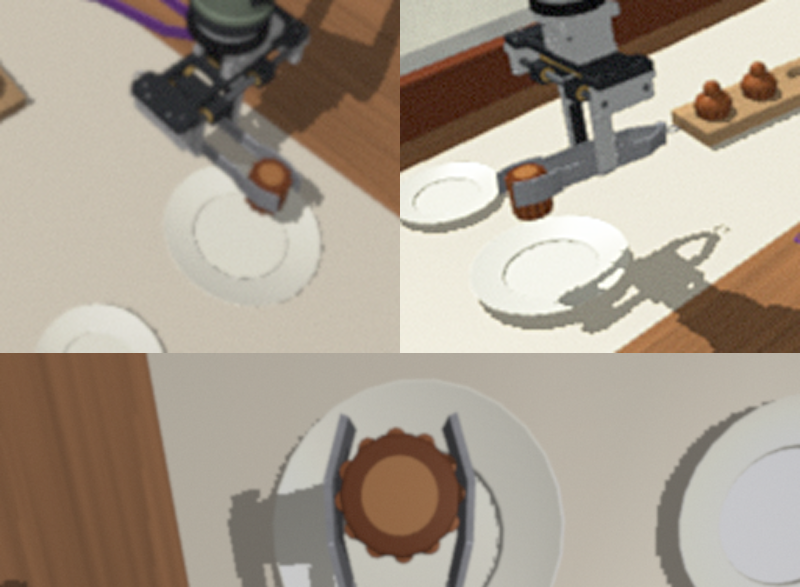

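Call:
apply_moves([
  [[-0.003, 0.001, -0.004], 0, 0.3],
  [[-0.002, 0, -0.004], 0, 0.3],
  [[0, 0, 0], 0, 0.3],
  [[0, 0, 0], 0, 0.3],
  [[0, 0, 0], 0, 0.3],
  [[0, 0, 0], 0, 0.3],
  [[0, 0, 0], 0, 0.3],
  [[0, 0, 0], 0, 0.3],
])

```text
time_s: 15.95
ee_pos: [514.6, 274.4, 215.3]
tcp_rot: [[0.087, 0.995, -0.044], [0.996, -0.086, 0.022], [0.018, -0.046, -0.999]]
ft_force: [0.5, -0.2, -1.9]
grip_width: 40.6
```

```bash
python3 - <<'E'
from h import *
k=512/800
for n,x,y in [('L',275,528),('R',562,528),('T',418,378)]:print(n,back('wr7',x*k,(y-353)*k,15))
s=r.read_state();R=s['tcp_rot'];print(s['time_s'],s['grip_width'],s['ft_force'],s['ee_pos']+R@[79,-.5,86],np.abs(s['qvel']).max())
E
```

```text
L [436.15952303 363.8584951   15.        ]
R [602.67695397 349.28247783  15.        ]
T [526.49808617 435.46665962  15.        ]
15.95 40.62848574153724 [ 0.49161004 -0.16749623 -1.88186963] [517.12640755 354.98056137 130.9060567 ] 0.11097941881611391
```

```bash
python3 -c "
from h import *
print(r.finish_job())"
```

```text
the job is handed in; nothing more can be done
None
```

I've handed the job in: the canele is upright in the tongs above the middle of the 170 mm plate, after about 16 s of the 48 s allowed. No verdict came back.

- **What I did:** I lifted the tongs off the slate half-squeezed and lowered the open heads over the canele from the end of the board. I then closed them in small steps, lifted it straight out and carried it to the plate.
- **Position:** the heads ended at about (517, 355) mm. My plate centre was (516, 354) from the scene camera and about (519, 353) from the wrist camera, so the two agree within about 3 mm. That is well inside the 45 mm limit.
- **Height:** the canele's centre should be about 125 mm above the counter, worked out from the arm pose. That puts its base just over 100 mm up, so it clears the plate by roughly 9 cm.
- **Grip:** the fingers had stopped at about 41 mm, the width given for just holding the canele, and the last pictures showed it upright between both heads. I took those before a final shift of about 1 cm and did not take another.
- **Other items:** the last pictures showed both brioches in their pockets and the plate in place. I did not re-measure the price card, but the tongs and gripper stayed clear of it.
- **Drift:** the tool tilted by up to about 3° and drifted a few mm during moves. I corrected the position before each grasp and at the end, but the tilt stayed because the moves can't correct it.
- **Not measured:** I had no reading of the force on the canele, so I only inferred that it stayed under 20 N from the figures given.

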